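Draw the locking plug out of the stake socket with a hook

TASK

Clear the socket of the stake block for a stake: take the red-handled hook from its wooden stand, catch the orange loop of the brass bayonet plug down in the bore, turn the plug clockwise (seen from above) until its lugs find the gaps in the keeper ring, and draw it out with the hook, never touching the plug with the fingers. Do not force it: push and pull on the plug lightly, never harder than 20 N. Stand the plug upright in the green tray, set the hook fully back in its stand, and leave the pot, the tin and the copper collar alone.

Things in the scene. Friction and masses are not known exactly. Their poses are not given: they have to be found in the camera images.
- block: Dark steel stake block, fixed, 130 x 130 x 110 mm high; origin at the centre of its underside, z up. A vertical bore, 64 mm across, opens in the middle of its top; the bore's floor is 12 mm above the table. A keeper ring (see ring) sits in the bore and locks the plug.
- ring (a point): Centre of the bore, 34 mm above the table, at the top of the bright keeper ring: inner diameter 40 mm, 6 mm thick, sprung (gives 1 mm up per 4 N, at most 7 mm), with two gaps 180 degrees apart, 16 mm wide. The gaps' heading varies and is NOT measured (this frame is the block's): the plug must turn clockwise (from above) by 0.2 to 1 rad from its start to bring its lugs under them.
- plug: Loose brass plug, 0.2 to 0.33 kg, standing on the bore floor. Origin at the centre of its underside, z up. Body 36 mm across, 26 mm high; two lugs along its +-y, 10 mm wide, reaching 27 mm from its axis, 8 to 14 mm above the origin: 2 mm under the ring, which they pass only at the gaps (0.1 rad to spare each way). 2 mm sideways play in the ring.
- loop (a point): Crown of the plug's rigid orange loop, 48.5 mm above the plug's origin, about 50 mm down the bore; axes as the plug's. 5 mm round wire in the y-z plane, to be hooked along x: legs at y = +-8 mm, window 11 mm wide, 20 mm high, its top 2.5 mm below this point, its bottom on the plug's body.
- hook: Loose steel hook with red handle, 0.18 kg, upright in the stand. Origin on the handle's axis, at the underside of its 36 mm square collar (6 mm thick) that rests on the stand; z up, x where the point looks. Handle 18 x 18 mm square (sides along x, y), 6 to 66 mm above the origin: grasp from above. Under the collar a square boss, 26 mm wide for 9 mm, then 20 mm wide to 14 mm down.
- seat (a point): Where a loop hangs on the hook: top of its level arm, 92.5 mm straight below the hook's origin, axes as the hook's. Arm 8 mm wide, 5 mm thick, x = -11.5 to +9.5 mm; 5 mm round shank rising at x = -9 mm; upturned point at x = 6 to 9.5 mm, 5 mm above the arm. Turned in the loop, the arm has about 0.6 rad play either way from square before it drives the plug round.
- stand: Fixed wooden stand: foot 110 x 130 mm, two side boards, top plate 70 x 120 mm, 16 mm thick, its top 130 mm above the table; origin at the centre of its underside, z up. A 29 mm square hole goes through the plate's centre: the hook hangs in it, point along the stand's x, and is lifted straight up by over 100 mm to leave it.
- tray: Fixed green open tray, 160 x 150 mm outside, walls 5 mm thick and 18 mm high, floor 5 mm above the table; origin at the centre of its underside, z up.
- pot: Small open brass pot, 100 mm across, 75 mm high; origin at the centre of its underside. Leave alone.
- tin: Blue tin, 66 mm across, 90 mm high; origin at the centre of its underside. Leave alone.
- collar: Copper collar (a plain ring) lying flat, 56 mm across, 18 mm high; origin at the centre of its underside. Leave alone.

How it is judged:
On the way, in this order (a step that is already met when the one before it is completed fails the run):
1. the plug hangs on the hook, its underside above the top of the block (z of plug in the frame of block above 0.112 m and contact force between hook and plug above 0.5 N), for 0.2 s.
2. the plug stands upright in the tray and the hook is out of its loop (x of plug in the frame of tray between -0.065 and 0.065 m and y of plug in the frame of tray between -0.06 and 0.06 m and z of plug in the frame of tray below 0.009 m and angle between plug's own z axis and vertical below 0.1 rad and distance between hook and plug above 0.19 m), for 0.2 s.
At the end, for the whole second after the job is handed in: The plug stands upright (within 0.1 rad) and still on the floor of the green tray; the hook stands upright (within 0.08 rad) and still in its stand's hole, its collar down on the plate (within 4 mm) (x of plug in the frame of tray between -0.065 and 0.065 m and y of plug in the frame of tray between -0.06 and 0.06 m and z of plug in the frame of tray below 0.009 m and angle between plug's own z axis and vertical below 0.1 rad and linear speed of each of plug, hook below 0.02 m/s and horizontal distance between hook and stand below 0.006 m and z of hook in the frame of stand between 0.126 and 0.134 m and angle between hook's own z axis and vertical below 0.08 rad); the robot touches nothing.
It fails at once if the hook pushes or pulls on the plug with more than 20 N (contact force between hook and plug above 20 N).
It fails at once if the fingers touch the plug (contact force between the fingers and plug above 0.5 N).
It fails at once if the pot, the tin or the copper collar is moved by more than 15 mm (distance of any of pot, tin, collar from where it was at the start of the episode above 0.015 m).
It also fails if it takes over 72 s, if anything falls off the work surface, if the arm or the gripper's body presses on something with over 40 N, if the wrist force passes 120 N, or if a joint passes its speed limit or range.

ROBOT

A 6-joint arm with a two-finger parallel gripper is mounted at the origin on the work surface. World frame = base frame: x ahead of the robot, y to its left, z up, the work surface at z = 0. Lengths are in m, angles in rad, forces in N, time in s.
With the tool pointing down it reaches from about 0.2 to 0.875 m from the base axis. Payload 3.4 kg.
Tool frame: the origin (TCP) lies between the finger pads; the fingertips stand 25 mm ahead of it and the grasp point (between the pads) lies 6 mm ahead of it (r.nose_length is the z of the fingertips in the tool frame, in m); z points along the fingers, y is the line along which they close (so a half turn about z gives the same grasp; the last joint's range is limited). The gripper opens to 94 mm and grips with 3 to 60 N. Pads are 16 mm wide; open, the fingers measure 119 mm over their backs; the gripper's body (75 mm by 177 mm) begins 78 mm behind the grasp point.
Start: joints at [-1.243, 0.276, 1.505, -0, 1.361, -0.121], TCP at [0.249, -0.518, 0.23] pointing down, gripper open.
Joint ranges: [-2.89, 2.89], [-0.75, 2.08], [0.22, 2.7], [-1.18, 4.32], [0.11, 2.71], [-2.7, 2.7]. Speed limits (rad/s): [2.57, 2.57, 3.14, 3.14, 3.14, 3.14].

INTERFACE

Orientations are given as a unit quaternion [w, x, y, z].
In Python, from plant import r, gripper_to, inverse_kinematics, vision, models, telemetry gives the robot as it stands. Calls block until the motion is done:
- r.move_to(position, orientation): joint-space move of the TCP to a pose.
- r.move_l(position, rot=None, vel=0.15, guard=None): straight line of the TCP; rot=None keeps the orientation; vel is the mean speed in m/s. With guard (N) it stops when the force on the tool has changed by that much, and returns True; else False.
- r.movej(angles): joint-space move.
- gripper_to(opening, f_grip=None): finger opening in m; f_grip is the grip in N (None keeps the last); returns when the fingers have stopped.
- r.hold(seconds).
- inverse_kinematics(position, orientation): joint angles nearest the present ones, or None.
- vision.snapshot(name): name is "scene" or "side" or "wrist"; returns the picture (384x512x3 uint8, red, green, blue); there is no depth.
- vision.get_calibration(name): a dict with "fx", "fy", "cx", "cy" (pixels), "position" and "orientation" of the camera in the world. Camera axes: x right, y down, z forward; pixel columns grow to the right and rows downward; lengths in m; the calibration is good to about 2 mm. A picture is of the moment at which its call begins: read the wrist's pose just before it. get_calibration takes no time and is no camera call; for the wrist camera it gives the pose at the moment of the call.
A pose or a line that the arm cannot do raises r.PlanningError and nothing moves.
- r.sign_off(): hands the job in; it is judged then, once.
Trained networks look in the newest picture that a camera, given by its name, has taken for a name from the list of things; names that differ only in an ending like _2 or _b are one class to them, and where a whole thing is asked for, a point or a joint stands for the part that bears it (a point fixed in the world has none). Each returns a list of dicts, best first, with "score" (0 to 1); they miss things now and then, are a little off and sometimes report something else, mostly with a low value. They report only what shows in the picture. A call takes as long as a camera call.
- models.boxes_of(thing, camera): "at" ([x, y, z] in m, in world coordinates, good to about 4 mm: the middle of the surface that is visible of it).
- models.regions_of(thing, camera): "pixels" (384x512 bool, what is visible of it).
- models.mark_of(thing, camera): "at" ([x, y, z] in m, in world coordinates, good to about 4 mm: a listed point, or the origin of a listed thing).
Readings, each from a call of its own:
- telemetry.current_t(): time.
- telemetry.current_joints(): joint angles.
- telemetry.current_dq(): joint speeds.
- telemetry.current_joint_efforts(): joint torques, N m.
- telemetry.current_ee_pos(): TCP position.
- telemetry.current_tool_rot(): TCP orientation.
- telemetry.current_wrist_force(): force on the tool from outside, world axes, zero at the start.
- telemetry.current_torque(): the same for the moment, N m.
- telemetry.current_opening(): finger opening in m.
- telemetry.current_finger_force(): force on a finger pad.
Only numpy, scipy, OpenCV 4.12 (cv2) and the standard library are available. Lean on these libraries where they do the work, as an engineer would, in place of code of your own. Each camera call takes 0.05 s, during which the arm holds its last target. There are 200 camera calls.

## Working session

There is one attempt and no reset: what is moved stays moved. The work goes in short steps, each a Python script; the robot and the scene stay as the last script left them, time stands still between calls to the robot, and variables do not carry over. Pictures are saved under pics/ and viewed, at most 10 in all, crops included, and the job is handed in when it is done.

```bash
ls; mkdir -p pics
python3 - <<'E'
from plant import r, vision, models, telemetry
import cv2,numpy as np
print(telemetry.current_t())
for c in ("scene","side"):
    im=vision.snapshot(c); cv2.imwrite(f"pics/{c}0.png",im[:,:,::-1])
    k=vision.get_calibration(c); print(c,{a:np.round(b,3).tolist() for a,b in k.items()})
    for th in ("block","ring","plug","loop","hook","seat","stand","tray","pot","tin","collar"):
        print(th,[(round(d['score'],2),np.round(d['at'],3).tolist()) for d in models.mark_of(th,c)[:2]])
print(telemetry.current_t())
a=cv2.imread("pics/scene0.png");b=cv2.imread("pics/side0.png")
cv2.imwrite("pics/both.png",cv2.resize(np.vstack([a,b]),(800,1200))[:, :])
E
```

```text
pics
0.0
scene {'fx': 464.016, 'fy': 464.016, 'cx': 255.654, 'cy': 197.617, 'position': [1.292, -0.246, 0.717], 'orientation': [-0.341, 0.729, 0.543, -0.239]}
block [(0.81, [0.573, -0.043, -0.001]), (0.69, [0.697, -0.16, 0.0])]
ring []
plug []
loop []
hook [(0.85, [0.458, 0.24, 0.132]), (0.24, [0.697, -0.158, 0.001])]
seat [(0.8, [0.46, 0.24, 0.036]), (0.32, [0.718, -0.007, -0.001])]
stand [(0.78, [0.46, 0.239, 0.002])]
tray [(0.67, [0.466, -0.248, 0.001])]
pot [(0.55, [0.696, -0.159, 0.002])]
tin [(0.73, [0.7, 0.212, -0.006])]
collar [(0.87, [0.716, -0.007, -0.004])]
side {'fx': 415.427, 'fy': 415.427, 'cx': 252.775, 'cy': 191.526, 'position': [0.032, 0.52, 0.646], 'orientation': [0.186, -0.347, 0.818, -0.419]}
block [(0.94, [0.574, -0.041, -0.0])]
ring []
plug []
loop [(0.57, [0.46, 0.242, 0.126])]
hook []
seat [(0.57, [0.46, 0.242, 0.035])]
stand [(0.7, [0.46, 0.239, -0.001])]
tray [(0.9, [0.461, -0.244, 0.003])]
pot [(0.62, [0.704, -0.154, 0.004])]
tin [(0.62, [0.701, 0.212, 0.0])]
collar [(0.6, [0.719, -0.012, -0.002])]
1.2
```

View pics/scene0.png

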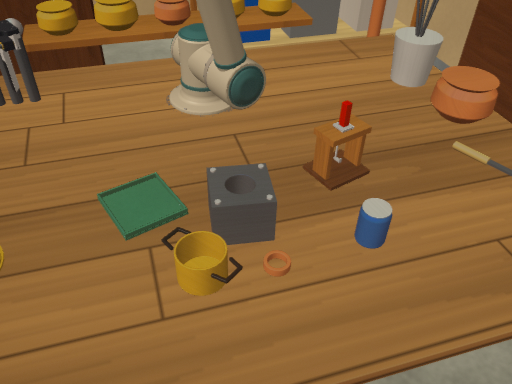

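View pics/side0.png

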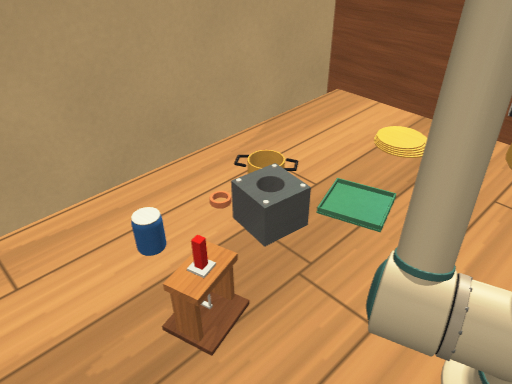

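The scene view shows the block with its bore at (240,183), the stand with the red handle at (345,112), the tray at (143,203), the pot at (201,262), the collar at (277,264) and the tin at (373,222). The side view agrees, and the network positions match in both. Next I'll look with the wrist camera.

```bash
cat > h.py <<'E'
from plant import r, gripper_to, inverse_kinematics, vision, models, telemetry
import cv2, numpy as np
from scipy.spatial.transform import Rotation as R
def q(yaw):  # tool down, tool x at heading yaw
    a=(R.from_euler('z',yaw)*R.from_euler('x',np.pi)).as_quat(); return [a[3],a[0],a[1],a[2]]
def yaw():
    w,x,y,z=telemetry.current_tool_rot(); v=R.from_quat([x,y,z,w]).apply([1,0,0]); return np.arctan2(v[1],v[0])
def rot(k): w,x,y,z=k['orientation']; return R.from_quat([x,y,z,w]).as_matrix()
def toplane(k,uv,z):
    uv=np.atleast_2d(uv).astype(float); d=np.c_[(uv[:,0]-k['cx'])/k['fx'],(uv[:,1]-k['cy'])/k['fy'],np.ones(len(uv))]@rot(k).T
    p=np.array(k['position']); return p+d*((z-p[2])/d[:,2])[:,None]
def topix(k,P):
    c=(np.atleast_2d(P)-k['position'])@rot(k); return np.c_[c[:,0]/c[:,2]*k['fx']+k['cx'],c[:,1]/c[:,2]*k['fy']+k['cy']]
def snap(name,cam="wrist"):
    k=vision.get_calibration(cam); im=vision.snapshot(cam); cv2.imwrite(f"pics/{name}.png",im[:,:,::-1]); return k,im
def marks(cam,*ths):
    for th in ths: print(th,[(round(d['score'],2),np.round(d['at'],4).tolist()) for d in models.mark_of(th,cam)[:2]])
def st(): print('t',round(telemetry.current_t(),2),np.round(telemetry.current_ee_pos(),4),'yaw',round(float(yaw()),3),'F',np.round(telemetry.current_wrist_force(),2),'j',np.round(telemetry.current_joints(),2))
E
python3 - <<'E'
from h import *
st()
k=vision.get_calibration("wrist"); 
tq=telemetry.current_tool_rot(); Rt=R.from_quat([tq[1],tq[2],tq[3],tq[0]])
print('cam in tool',Rt.inv().apply(np.array(k['position'])-telemetry.current_ee_pos()), (Rt.inv().as_matrix()@rot(k)).round(3))
print({a:np.round(b,3).tolist() for a,b in k.items()})
for y in np.arange(-3,3.1,0.75):
    a=inverse_kinematics([.573,-.042,.3],q(y)); b=inverse_kinematics([.46,.24,.4],q(y)); print(y,a is not None and np.round(a,2), b is not None and np.round(b,2))
E
```

```text
t 1.2 [ 0.2495 -0.5181  0.2305] yaw 0.449 F [-0.43  1.36  0.26] j [-1.24  0.28  1.5  -0.    1.36 -0.12]
cam in tool [ 0.07183281 -0.00028875 -0.15386669] [[ 0.    -0.969 -0.246]
 [ 1.     0.    -0.   ]
 [ 0.001 -0.246  0.969]]
{'fx': 308.227, 'fy': 308.227, 'cx': 257.94, 'cy': 190.388, 'position': [0.314, -0.487, 0.384], 'orientation': [0.105, 0.84, -0.528, -0.066]}
-3.0 [-0.19  0.25  1.38  0.    1.52 -1.91] [ 0.35  0.14  1.27  0.    1.73 -1.37]
-2.25 [-0.19  0.25  1.38  0.    1.52 -2.66] [ 0.35  0.14  1.27  0.    1.73 -2.12]
-1.5 False False
-0.75 [-0.19  0.25  1.38 -0.    1.52  2.13] [ 0.35  0.14  1.27 -0.    1.73  2.67]
0.0 [-0.19  0.25  1.38 -0.    1.52  1.38] [ 0.35  0.14  1.27 -0.    1.73  1.92]
0.75 [-0.19  0.25  1.38 -0.    1.52  0.63] [ 0.35  0.14  1.27 -0.    1.73  1.17]
1.5 [-0.19  0.25  1.38  0.    1.52 -0.12] [ 0.35  0.14  1.27 -0.    1.73  0.42]
2.25 [-0.19  0.25  1.38  0.    1.52 -0.87] [ 0.35  0.14  1.27  0.    1.73 -0.33]
3.0 [-0.19  0.25  1.38  0.    1.52 -1.62] [ 0.35  0.14  1.27  0.    1.73 -1.08]
```

Run:
```python
from h import *
ims=[]
for n,(p,y) in {'b1':([.573,-.042,.22],1.5),'b2':([.573,-.042,.24],0.2),'s1':([.46,.24,.33],1.2),'s2':([.46,.24,.37],2.7)}.items():
    r.move_to(p,q(y)); k,im=snap(n); ims.append(im); print(n); 
    np.save(f'{n}.npy',np.array([k],dtype=object),allow_pickle=True)
    if n[0]=='b': marks('wrist','block','ring','plug','loop')
    else: marks('wrist','hook','seat','stand')
    for th in (('loop','plug') if n[0]=='b' else ('hook','stand')):
        for d in models.regions_of(th,'wrist')[:1]:
            np.save(f'{n}_{th}.npy',d['pixels']); v,u=np.nonzero(d['pixels']); print(th,d['score'],len(u),u.mean(),v.mean())
m=np.vstack([np.hstack(ims[:2]),np.hstack(ims[2:])]); cv2.imwrite('pics/m.png',cv2.resize(m,(800,600),interpolation=cv2.INTER_AREA)[:,:,::-1]); st()
```

```text
b1
block []
ring [(0.65, [0.5721, -0.0395, 0.0384])]
plug [(0.89, [0.572, -0.0433, 0.009])]
loop [(0.56, [0.5753, -0.0434, 0.0607])]
loop 0.56 927 258.7259978425027 176.529665587918
plug 0.7 871 258.7267508610792 176.32491389207806
b2
block [(0.97, [0.5735, -0.0433, 0.0008])]
ring [(0.8, [0.574, -0.0429, 0.0351])]
plug [(0.91, [0.571, -0.0416, 0.0095])]
loop []
loop 0.94 845 257.9301775147929 171.42011834319527
plug 0.7 16900 259.2497041420118 183.43508875739644
s1
hook [(0.93, [0.4603, 0.2441, 0.1269])]
seat [(0.68, [0.4613, 0.2401, -0.0046])]
stand [(0.93, [0.4634, 0.2417, -0.0005])]
hook 0.91 1020 255.1392156862745 174.92156862745097
stand 0.77 6290 258.3297297297297 162.84276629570746
s2
hook [(0.81, [0.4569, 0.2407, 0.1265])]
seat []
stand []
hook 0.78 811 258.79161528976573 167.9778051787916
stand 0.89 5296 255.85574018126889 158.14199395770393
t 8.3 [0.46   0.24   0.3699] yaw 2.7 F [-0.94  0.23  0.14] j [ 0.35  0.14  1.34  0.    1.65 -0.78]
```

View pics/m.png

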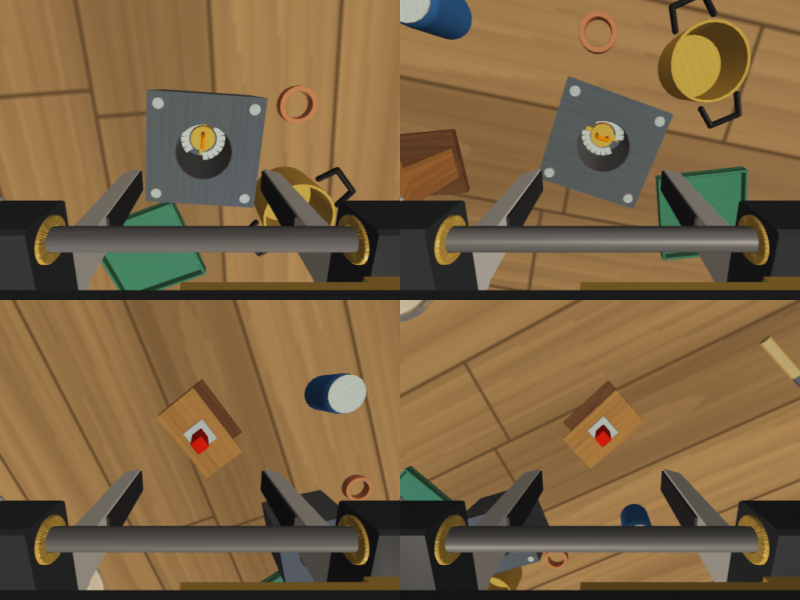

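The wrist views show the orange loop down in the bore at about (203,142) in b1 and (602,133) in b2, with a keeper gap visible. The stand and red handle are at (200,438) and (602,432). I'll enlarge these to get the headings.

```bash
python3 - <<'E'
import cv2,numpy as np
def c(n,u,v,w,s): 
    a=cv2.imread(f'pics/{n}.png')[v-w*3//4:v+w*3//4,u-w:u+w]; return cv2.resize(a,s,interpolation=cv2.INTER_CUBIC)
S=(400,300)
m=np.vstack([np.hstack([c('b1',259,182,48,S),c('b2',258,175,48,S)]),np.hstack([c('s1',256,175,64,S),c('scene0',340,145,48,S)])])
cv2.imwrite('pics/crop.png',m)
E
cat > fit.py <<'E'
from h import *
from scipy.optimize import minimize, differential_evolution
K={n:np.load(f'{n}.npy',allow_pickle=True)[0] for n in('b1','b2','s1','s2')}
I={n:cv2.imread(f'pics/{n}.png') for n in K}
def hsv(n): return cv2.cvtColor(I[n],cv2.COLOR_BGR2HSV).astype(int)
# loop
M={}
for n in('b1','b2'):
    h=hsv(n); m=(h[...,0]>=3)&(h[...,0]<=17)&(h[...,1]>190)&(h[...,2]>120)
    c=topix(K[n],[.573,-.042,.055])[0]; v,u=np.indices(m.shape); m&=np.hypot(u-c[0],v-c[1])<20; M[n]=m; print(n,m.sum())
t=np.linspace(0,np.pi,13)
L=np.array([[-8,24]]+[[-8*np.cos(a),38+8*np.sin(a)] for a in t]+[[8,24]])/1e3  # (y,z): legs & crown centre-line
L[:,1]=np.where(L[:,1]>.03,np.minimum(L[:,1],.046),L[:,1])
def cost(p,ret=False):
    x,y,a=p; s=0
    P=np.c_[x-np.sin(a)*L[:,0],y+np.cos(a)*L[:,0],.012+L[:,1]]
    for n in M:
        px=topix(K[n],P); im=np.zeros((384*4,512*4),np.uint8); w=int(round(4*.005*308/(K[n]['position'][2]-.05)))
        cv2.polylines(im,[np.round(px*4+2).astype(int)],False,255,w); im=cv2.resize(im,(512,384),interpolation=cv2.INTER_AREA)/255
        s+=np.abs(im-M[n]).sum()
    return s
best=[]
for a0 in np.arange(-1.57,1.57,.2):
    o=minimize(cost,[.573,-.042,a0],method='Nelder-Mead',options=dict(initial_simplex=[[.573,-.042,a0],[.576,-.042,a0],[.573,-.039,a0],[.573,-.042,a0+.15]]))
    best.append((o.fun,*o.x))
best.sort(); print(np.round(best[:4],4))
# block bolts skipped; stand plate, collar
for n in('s1','s2'):
    h=hsv(n); red=((h[...,0]<5)|(h[...,0]>175))&(h[...,1]>180)&(h[...,2]>60)
    wh=(h[...,1]<50)&(h[...,2]>140)
    st_=np.load(f'{n}_stand.npy'); hk=np.load(f'{n}_hook.npy')
    c=topix(K[n],[.46,.24,.136])[0]; v,u=np.indices(wh.shape); near=np.hypot(u-c[0],v-c[1])
    wh&=near<40; red&=near<50
    # bright wood top plate: stand, V high
    wood=(h[...,0]>8)&(h[...,0]<22)&(h[...,2]>150)&st_
    for nm,m,z in(('collar',wh|red,.136),('plate',wood|hk,.13),('handle',red&(h[...,2]>190),.196)):
        m=cv2.morphologyEx(m.astype(np.uint8),cv2.MORPH_OPEN,np.ones((3,3))); cs=max(cv2.findContours(m,0,1)[0],key=cv2.contourArea)[:,0,:]
        g=toplane(K[n],cs,z)[:,:2]*1e3; (cx,cy),(w,hh),an=cv2.minAreaRect(g.astype(np.float32)); print(n,nm,np.round([cx,cy,w,hh,an],1))
E
python3 fit.py
```

```text
b1 49
b2 59
[[ 1.134745e+02  5.742000e-01 -4.130000e-02 -1.122000e-01]
 [ 1.139059e+02  5.740000e-01 -4.140000e-02 -1.256000e-01]
 [ 1.139686e+02  5.741000e-01 -4.130000e-02 -1.307000e-01]
 [ 1.141529e+02  5.741000e-01 -4.140000e-02 -1.202000e-01]]
s1 collar [459.1 241.6  37.1  38.3  16.6]
s1 plate [458.7 243.3  69.3 120.3  17. ]
s1 handle [459.6 242.9  15.1  15.2  16.8]
s2 collar [459.5 243.4  36.7  35.5  17.1]
s2 plate [459.3 243.1  69.3 119.6  17. ]
s2 handle [459.1 242.8  15.5  14.8  18.9]
```

View pics/crop.png

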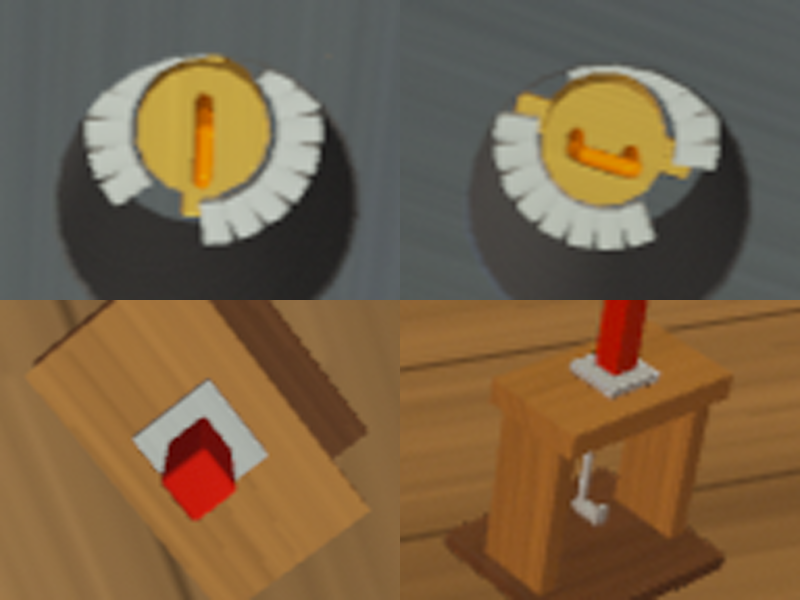

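The views are sharp: the loop is nearly edge-on in b1 at crop (203,140), the ring gaps show at b1 (165,205)/(225,60), and the hook's point looks towards +x, so its heading is 17°. I'll refine the loop heading with a wider colour mask and read the gap angles by unwrapping the ring.

```bash
python3 - <<'E'
s=open('fit.py').read()
s=s.replace("(h[...,0]>=3)&(h[...,0]<=17)&(h[...,1]>190)&(h[...,2]>120)","(h[...,0]>=3)&(h[...,0]<=19)&(h[...,1]>200)&(h[...,2]>110)")
s=s.split('# block bolts')[0]
open('fit2.py','w').write(s)
E
cat >> fit2.py <<'E'
for n in M: print(n, 'hue at loop', [hsv(n)[int(v),int(u)].tolist() for u,v in topix(K[n],[[.573,-.042,.058]])])
C=[]
for n in('b1','b2'):
    h=hsv(n)
    # block top: bore rim is hard; use bolts: bright grey blobs
    m=((h[...,1]<40)&(h[...,2]>140)).astype(np.uint8)
    N,_,S,ce=cv2.connectedComponentsWithStats(m); g=toplane(K[n],ce,.111)
    print(n,[(S[i,4],np.round(g[i,:2],4).tolist()) for i in range(1,N) if 15<S[i,4]<400])
    ring=(h[...,1]<60)&(h[...,2]>165)
    cx,cy=.5735,-.0425
    for nm,rad,z,mk in(('ring',.0235,.034,ring),('lug',.0235,.026,(h[...,0]>17)&(h[...,0]<28)&(h[...,1]>120)&(h[...,2]>100))):
        th=np.radians(np.arange(0,360,3)); px=np.round(topix(K[n],np.c_[cx+rad*np.cos(th),cy+rad*np.sin(th),0*th+z])).astype(int)
        print(n,nm,''.join('#' if mk[v,u] else '.' for u,v in px))
E
python3 fit2.py
```

```text
b1 89
b2 105
[[ 4.56588e+01  5.74300e-01 -4.19000e-02 -9.47000e-02]
 [ 4.57216e+01  5.74300e-01 -4.19000e-02 -9.02000e-02]
 [ 4.57216e+01  5.74300e-01 -4.19000e-02 -9.42000e-02]
 [ 4.57216e+01  5.74300e-01 -4.19000e-02 -9.43000e-02]]
b1 hue at loop [[19, 193, 176]]
b2 hue at loop [[17, 255, 215]]
b1 [(np.int32(172), [0.5303, 0.0162]), (np.int32(167), [0.6343, 0.0016]), (np.int32(319), [0.5583, -0.0255]), (np.int32(129), [0.5156, -0.0879]), (np.int32(126), [0.6197, -0.1023])]
b1 ring #############................................#############################...............###############################
b1 lug ......................................................................................####..............................
b2 [(np.int32(150), [0.6336, 0.0022]), (np.int32(137), [0.6191, -0.1017]), (np.int32(231), [0.5985, -0.0534]), (np.int32(119), [0.5298, 0.0165]), (np.int32(188), [0.4748, 0.0551]), (np.int32(107), [0.5153, -0.0874])]
b2 ring #........#.##..............###############################################................###########################..#
b2 lug .......................#####..........................................................##................................
```

The block centre is at (0.5747, -0.0428). The plug's yaw is about -0.09, with its lugs at 85°/265°, and the gaps are near 60°/238°, so the turn is about 0.4 rad clockwise. The hook handle is at (0.4592, 0.2430) with yaw 0.297. I'll grasp it now.

Run:
```python
from h import *
hy=0.297; ty=hy+np.pi/2; x,y=.4592,.2430
r.move_to([x,y,.27],q(ty)); gripper_to(.05)
print(r.move_l([x,y,.168],vel=.15,guard=6)); st()
gripper_to(.0,f_grip=45); print('open',telemetry.current_opening()); st()
r.move_l([x,y,.30],vel=.15); st()
k,im=snap('g1'); np.save('g1.npy',np.array([k],dtype=object))
r.move_to([.5743-.016*np.cos(-.09),-.042-.016*np.sin(-.09),.30],q(-.09+np.pi/2)); st(); k,im2=snap('g2')
cv2.imwrite('pics/g.png',np.hstack([im,im2])[60:330,:,::-1][:, :])
cv2.imwrite('pics/g.png',cv2.resize(np.hstack([im[40:384,60:460],im2[40:384,60:460]]),(800,344))[:,:,::-1]); print(telemetry.current_opening())
marks('wrist','seat','hook','loop','plug')
```

```text
False
t 10.78 [0.4598 0.2432 0.1687] yaw 1.868 F [-0.3  -0.13  1.22] j [ 0.35  0.24  1.72 -0.    1.18  0.06]
open 0.01796327678948006
t 11.38 [0.4591 0.243  0.1683] yaw 1.868 F [-0.56 -0.22  3.09] j [ 0.35  0.24  1.72 -0.    1.18  0.06]
t 12.41 [0.4586 0.2428 0.2989] yaw 1.868 F [ 0.44 -1.3  -2.9 ] j [0.35 0.16 1.49 0.   1.49 0.06]
t 13.61 [ 0.5581 -0.0394  0.2999] yaw 1.482 F [-0.35  0.66 -1.8 ] j [-0.2   0.22  1.41  0.    1.51 -0.11]
0.017919382055476402
seat [(0.59, [0.558, -0.0391, 0.1687])]
hook [(0.64, [0.5569, -0.0381, 0.2589])]
loop [(0.91, [0.5793, -0.0443, 0.0592]), (0.52, [0.7203, -0.0096, -0.0007])]
plug [(0.95, [0.5738, -0.0437, 0.0077])]
```

View pics/g.png

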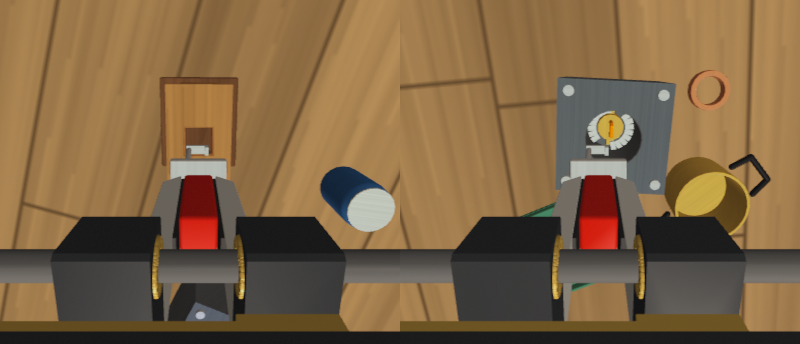

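The hook is held with its seat at z≈0.169, which agrees with geometry. In the right view its arm is at (597,150) and the loop at (610,128). Next I'll descend beside the loop.

Run:
```python
from h import *
a=-.09; x,y=.5743,-.042; u=np.array([np.cos(a),np.sin(a)])
p=np.array([x,y])-.016*u
r.move_l([*p,.23],vel=.15)
f0=np.array(telemetry.current_wrist_force())
print(r.move_l([*p,.1785],vel=.06,guard=3)); st(); k,i1=snap('d1'); marks('wrist','seat','loop','plug')
p=np.array([x,y])-.0*u
print(r.move_l([*p,.1785],vel=.03,guard=3)); st(); print(f0)
k,i2=snap('d2'); marks('wrist','seat','loop')
c=lambda i:cv2.resize(i[100:250,158:358],(400,300),interpolation=cv2.INTER_CUBIC)
cv2.imwrite('pics/d.png',np.hstack([c(i1),c(i2)])[:,:,::-1])
```

```text
False
t 15.48 [ 0.5587 -0.0406  0.1789] yaw 1.481 F [-0.15  0.07 -2.78] j [-0.2   0.29  1.62  0.    1.23 -0.11]
seat [(0.85, [0.5585, -0.0393, 0.0497])]
loop [(0.83, [0.5797, -0.0429, 0.0573])]
plug [(0.69, [0.5741, -0.044, 0.0083])]
False
t 16.37 [ 0.5742 -0.042   0.1783] yaw 1.481 F [-0.17  0.12 -0.9 ] j [-0.19  0.31  1.59 -0.    1.24 -0.1 ]
[-0.05509061 -0.2831498  -1.16865388]
seat [(0.97, [0.5725, -0.0416, 0.0472])]
loop [(0.91, [0.5767, -0.0447, 0.0585])]
```

View pics/d.png

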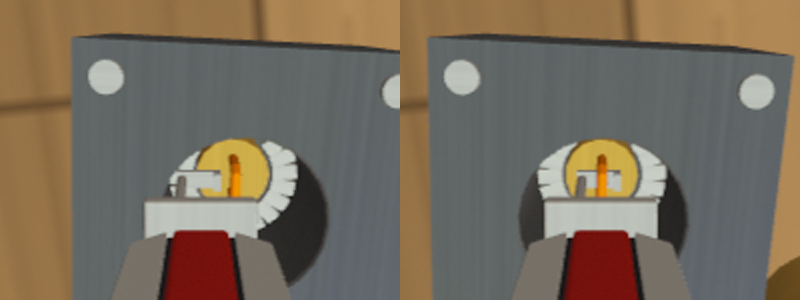

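Right panel: the loop at (602,170) lies across the arm, between the shank at (582,187) and the point at (615,182), so it is well hooked. Next I'll turn clockwise, then do a guarded test lift.

```bash
cat > turn.py <<'E'
from h import *
X,Y=.5743,-.042
def turn(h0,h1,z):
    for h in np.linspace(h0,h1,max(2,int(abs(h1-h0)/.08)+1))[1:]:
        t=telemetry.current_t(); r.move_l([X,Y,z],rot=q(h+np.pi/2),vel=.03); 
        print(round(h,2),'dt',round(telemetry.current_t()-t,2),'F',np.round(telemetry.current_wrist_force(),1),'M',np.round(telemetry.current_torque(),2))
def probe(z0,z1=.2035,g=6):
    r.hold(.2); s=r.move_l([X,Y,z1],vel=.025,guard=g); st(); return s
E
python3 - <<'E'
from turn import *
turn(-.09,-1.11,.180); k,i1=snap('t1')
b=probe(.18); print('blocked',b)
if b: r.move_l([X,Y,.180],vel=.05)
k,i2=snap('t2')
c=lambda i:cv2.resize(i[100:250,158:358],(400,300),interpolation=cv2.INTER_CUBIC)
cv2.imwrite('pics/t.png',np.hstack([c(i1),c(i2)])[:,:,::-1]); st()
E
```

```text
-0.18 dt 0.25 F [ 0.   0.1 -2.1] M [-0.01 -0.1  -0.02]
-0.26 dt 0.25 F [ 0.  -0.5 -2.4] M [-0.07 -0.07 -0.03]
-0.34 dt 0.25 F [-0.4 -0.8 -1.2] M [-0.03 -0.09  0.01]
-0.43 dt 0.25 F [ 0.4  0.6 -1.7] M [ 0.   -0.09  0.06]
-0.52 dt 0.25 F [-0.6 -0.9 -1.5] M [ 0.   -0.05 -0.06]
-0.6 dt 0.25 F [ 0.2  0.  -1.5] M [-0.03 -0.07 -0.03]
-0.68 dt 0.25 F [-0.7 -0.1 -1.2] M [ 0.   -0.09 -0.07]
-0.77 dt 0.25 F [ 0.5  0.6 -1.6] M [-0.04 -0.17  0.01]
-0.86 dt 0.25 F [ 1.1  0.2 -2. ] M [-0.   -0.13 -0.02]
-0.94 dt 0.25 F [-0.2  0.2 -1.1] M [-0.07 -0.03  0.02]
-1.03 dt 0.25 F [-0.1  0.4 -2.5] M [-0.03 -0.03  0.02]
-1.11 dt 0.25 F [-1.3 -0.4 -2. ] M [-0.03  0.02  0.02]
t 20.86 [ 0.5741 -0.042   0.2033] yaw 0.461 F [-0.76  0.19 -3.49] j [-0.19  0.29  1.55 -0.    1.3   0.92]
blocked False
t 20.91 [ 0.5741 -0.0419  0.2033] yaw 0.461 F [-0.84  0.49 -4.57] j [-0.19  0.29  1.55  0.    1.3   0.92]
```

View pics/t.png

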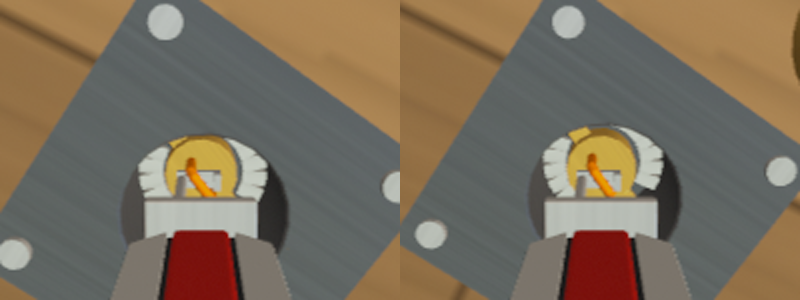

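The plug passed the gap: the force rose by only about its weight, and the right panel shows the lug at (578,132) rising in the gap. Next I'll draw it out and carry it to the tray.

Run:
```python
from turn import *
print(r.move_l([X,Y,.23],vel=.04,guard=6)); st()
print(r.move_l([X,Y,.325],vel=.08,guard=6)); r.hold(.3); st()
TX,TY=.463,-.246
k,i0=snap('c0'); marks('wrist','plug','loop','seat')
r.move_l([TX,TY,.325],vel=.10); r.hold(.3)
k,i1=snap('c1'); marks('wrist','plug','tray')
print(r.move_l([TX,TY,.200],vel=.10,guard=6)); r.hold(.5); st()
print(r.move_l([TX,TY,.1715],vel=.025,guard=5)); st()
k,i2=snap('c2'); marks('wrist','plug','loop','seat'); k,i3=snap('c2s','scene'); marks('scene','plug','loop','tray')
c=lambda i,u=258,v=175:cv2.resize(i[v-75:v+75,u-100:u+100],(400,300),interpolation=cv2.INTER_CUBIC)
cv2.imwrite('pics/c.png',np.vstack([np.hstack([c(i0),c(i1)]),np.hstack([c(i2),c(i3,143,180)])])[:,:,::-1])
```

```text
False
t 21.73 [ 0.5741 -0.0419  0.2299] yaw 0.461 F [-0.7  -0.38 -4.54] j [-0.19  0.28  1.5   0.    1.36  0.92]
False
t 23.37 [ 0.5742 -0.042   0.3247] yaw 0.461 F [ 0.05 -0.16 -4.2 ] j [-0.19  0.24  1.32  0.    1.58  0.92]
plug [(0.63, [0.5724, -0.0435, 0.1458])]
loop [(0.98, [0.576, -0.0455, 0.1971])]
seat [(0.69, [0.5733, -0.0409, 0.1926])]
plug [(0.88, [0.4604, -0.2455, 0.1504]), (0.46, [0.573, -0.0438, 0.0003])]
tray [(0.83, [0.4618, -0.2459, 0.0015])]
False
t 28.39 [ 0.463 -0.246  0.2  ] yaw 0.461 F [ 0.59  0.43 -3.69] j [-0.62  0.22  1.66  0.    1.26  0.49]
False
t 29.68 [ 0.463  -0.2461  0.1716] yaw 0.461 F [-0.69 -0.52 -2.15] j [-0.62  0.24  1.71 -0.    1.19  0.49]
plug [(0.63, [0.4607, -0.247, 0.0039])]
loop [(0.97, [0.4653, -0.2485, 0.0522])]
seat [(0.69, [0.4605, -0.2452, 0.0428])]
plug [(0.58, [0.4645, -0.2434, 0.0058])]
loop [(0.64, [0.4635, -0.2481, 0.0544])]
tray [(0.91, [0.4639, -0.2445, 0.0039])]
```

View pics/c.png

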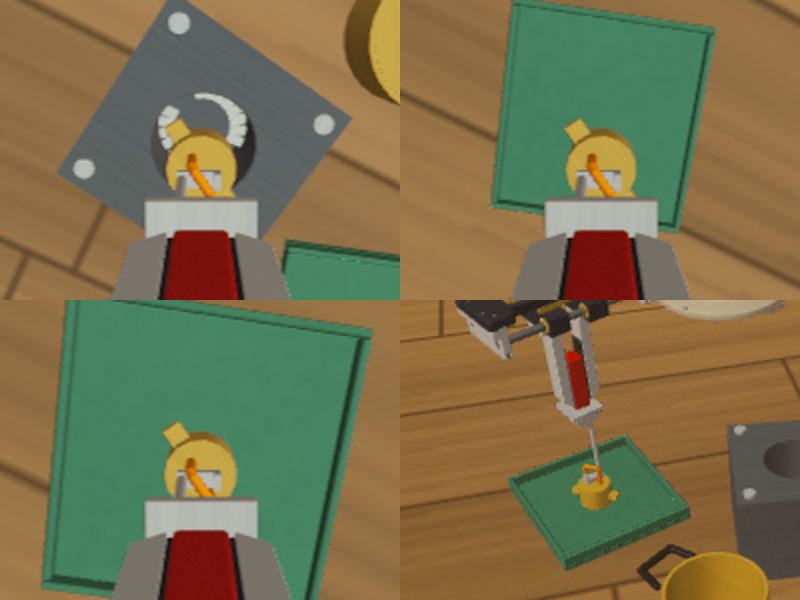

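The plug stands upright in the tray at about (0.462, -0.246), with the hook still through its loop, turned about 0.6 rad. I'll turn back square and check before withdrawing.

Run:
```python
import turn; from turn import *
turn.X,turn.Y=.463,-.246
turn.turn(-1.11,-.51,.1715)
k,i=snap('e1'); cv2.imwrite('pics/e.png',cv2.resize(i[100:250,158:358],(600,450),interpolation=cv2.INTER_CUBIC)[:,:,::-1]); st()
```

```text
Traceback (most recent call last):
AttributeError: 'function' object has no attribute 'turn'
```

```bash
sed -i 's/^X,Y=.*/X,Y=.463,-.246/' turn.py
python3 - <<'E'
from turn import *
turn(-1.11,-.51,.1715)
k,i=snap('e1'); cv2.imwrite('pics/e.png',cv2.resize(i[100:250,158:358],(600,450),interpolation=cv2.INTER_CUBIC)[:,:,::-1]); st()
E
```

```text
-1.02 dt 0.25 F [-0.7  0.8 -1.9] M [-0.03 -0.01  0.01]
-0.94 dt 0.25 F [-0.5 -1.5 -1.3] M [ 0.04 -0.06  0.01]
-0.85 dt 0.25 F [ 0.1 -0.9 -1.4] M [-0.01  0.05 -0.02]
-0.77 dt 0.25 F [-0.8 -0.3 -2.1] M [ 0.02 -0.    0.07]
-0.68 dt 0.25 F [-0.   0.3 -2.1] M [ 0.01 -0.05 -0.06]
-0.6 dt 0.25 F [ 0.5  0.2 -1.4] M [-0.05 -0.08  0.01]
-0.51 dt 0.25 F [ 0.2 -0.4 -1.7] M [-0.03 -0.06 -0.01]
t 31.88 [ 0.4631 -0.246   0.1715] yaw 1.057 F [-0.27  0.84 -1.49] j [-0.62  0.24  1.71  0.    1.19 -0.11]
```

View pics/e.png

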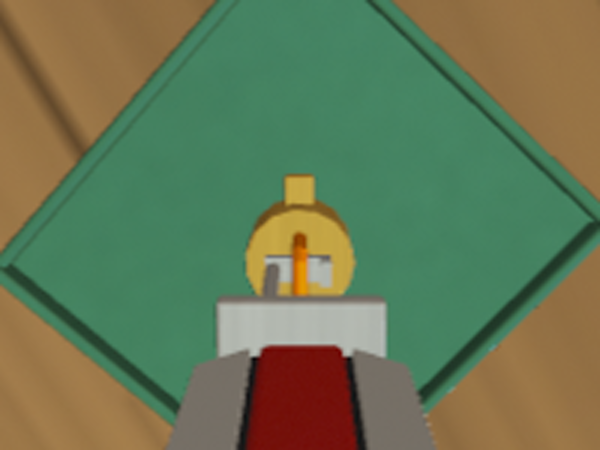

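The loop at (300,265) is square to the arm. I'll withdraw, lift, return above the stand and check the hook against the earlier picture taken from the same pose.

Run:
```python
from turn import *
u=np.array([np.cos(-.51),np.sin(-.51)]); p=np.array([X,Y])-.018*u
print(r.move_l([*p,.1715],vel=.03,guard=3)); st()
print(r.move_l([*p,.23],vel=.08,guard=3)); r.move_l([*p,.33],vel=.15); r.hold(.2); st()
snap('f0','scene'); marks('scene','plug','tray')
r.move_to([.4591,.2430,.30],q(.297+np.pi/2)); r.hold(.3); st()
k,im=snap('f1'); marks('wrist','hook','seat','stand')
a=cv2.imread('pics/g1.png').astype(int); b=im[:,:,::-1].astype(int); d=np.abs(a-b).max(2)
print('diff px', (d>40).sum(), (d[150:330,200:320]>40).sum(), np.argwhere(d>60)[:10].tolist())
```

```text
False
t 32.63 [ 0.4474 -0.2373  0.1716] yaw 1.061 F [ 0.62  0.23 -2.53] j [-0.63  0.22  1.74  0.    1.18 -0.12]
False
t 34.53 [ 0.4469 -0.2369  0.3289] yaw 1.061 F [-0.08 -0.6  -1.95] j [-0.63  0.13  1.46  0.    1.56 -0.12]
plug [(0.6, [0.4619, -0.2445, 0.0075])]
tray [(0.76, [0.4624, -0.2445, 0.0008])]
t 36.74 [0.4594 0.2424 0.3   ] yaw 1.867 F [-0.14  0.55 -2.21] j [ 0.35  0.16  1.49 -0.    1.49  0.06]
hook [(0.77, [0.4606, 0.2427, 0.2558])]
seat [(0.75, [0.4614, 0.2409, -0.0029]), (0.64, [0.4582, 0.2435, 0.1676])]
stand [(0.78, [0.4608, 0.2411, -0.0025])]
diff px 422 19 [[206, 395], [206, 396], [206, 397], [206, 398], [206, 399], [206, 400], [206, 401], [206, 402], [206, 403], [206, 404]]
```

The hook hasn't shifted in the grip (only 19 px differ). I'll lower it into the stand.

Run:
```python
from h import *
x,y=.4591,.2430
print(r.move_l([x,y,.185],vel=.10,guard=5)); st()
print(r.move_l([x,y,.1675],vel=.03,guard=5)); st()
gripper_to(.05); st()
print(r.move_l([x,y,.34],vel=.15,guard=5)); r.hold(.3); st()
k,i=snap('z1'); marks('wrist','hook','stand'); k,j=snap('z2','scene'); marks('scene','hook','seat','plug','loop','pot','tin','collar')
cv2.imwrite('pics/z.png',np.vstack([cv2.resize(np.hstack([i[90:240,156:356],j[70:220,240:440]]),(800,300)),cv2.resize(np.hstack([j[140:290,50:250],j[140:290,200:400]]),(800,300))])[:,:,::-1])
```

```text
False
t 38.24 [0.4596 0.2432 0.1856] yaw 1.868 F [ 0.47 -0.48 -2.06] j [0.35 0.22 1.69 0.   1.22 0.06]
True
t 38.79 [0.4588 0.2429 0.1683] yaw 1.868 F [ 0.66 -0.43  4.11] j [ 0.35  0.24  1.72 -0.    1.18  0.06]
t 39.48 [0.458  0.2426 0.1675] yaw 1.868 F [ 0.06 -0.77 -0.06] j [ 0.35  0.24  1.72 -0.    1.18  0.06]
False
t 41.08 [0.459  0.243  0.3396] yaw 1.868 F [ 0.02 -1.33  0.38] j [ 0.35  0.15  1.41 -0.    1.59  0.06]
hook [(0.67, [0.4572, 0.2427, 0.1264]), (0.18, [0.699, 0.2085, 0.002])]
stand [(0.65, [0.4589, 0.2427, -0.0026])]
hook [(0.68, [0.4584, 0.2414, 0.1346]), (0.26, [0.698, -0.1578, -0.0005])]
seat [(0.9, [0.4593, 0.2417, 0.036])]
plug [(0.88, [0.4641, -0.2487, 0.0087])]
loop [(0.58, [0.4583, -0.2462, 0.0549])]
pot [(0.62, [0.6962, -0.158, 0.0014])]
tin [(0.8, [0.6999, 0.215, -0.0035]), (0.57, [0.4597, 0.2408, -0.0016])]
collar [(0.84, [0.7184, -0.0075, 0.0008])]
```

View pics/z.png

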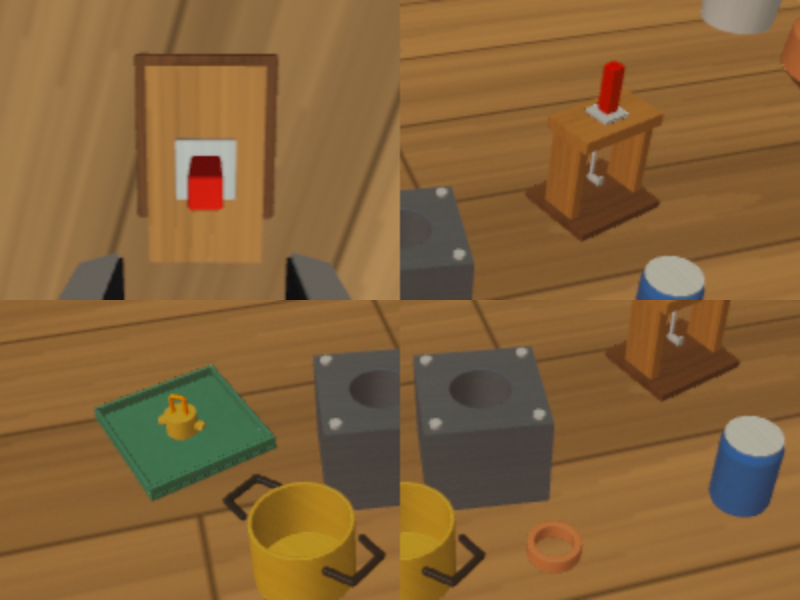

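The plug is upright in the tray at (180,420), the hook's collar is flat on the plate at (205,170), and the pot, tin and collar haven't moved. I'm handing the job in.

```bash
python3 -c "
from h import *
print(r.sign_off()); st()"
```

```text
the job is handed in; nothing more can be done
None
the job is handed in; nothing more can be done
```

The job is handed in, though the system returned no verdict: the plug was hooked, turned clockwise and drawn out lightly, and stands upright in the green tray; the hook is back in its stand; the pot, tin and collar did not move; it took about 41 s of the 72 s.

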